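# Find and release the latched key

### The job

One of the four keys on the grey switch box has been left latched down. Feel for it: with the fingertips tap each key lightly and lift off again, one after another from left to right, so lightly that no raised key is pushed home and the latched one stays latched; then press the latched key fully down to its stop and let go, so that it springs up and all four keys stand up. Do not lift, carry or push about anything else on the bench.

Things in the scene. Friction and masses are not known exactly. Their poses are not given: they have to be found in the camera images.
- selector_box: grey switch box fixed to the bench, 90 x 240 mm (its x, y), panel 60 mm above the bench; origin: centre of its underside. x points to its back, y to the robot's left along the row, z up. Four identical black keys in a row at x = -10 mm, y = +78, +26, -26, -78 mm. Behind each key, at x = +27 mm, is a brass terminal 13 mm wide, 8 mm above the panel.
- key_1_top (a point): centre of the top face of key 1 (left end), moving with the key. Cap 30 x 30 mm; keys 52 mm apart centre to centre, 22 mm clear between caps. The top is 78 mm above the bench when the key is up, about 74 mm when latched down, 67 mm at its stop.
- key_2_top (a point): centre of the top face of key 2 (second from the left), moving with the key. Cap 30 x 30 mm; keys 52 mm apart centre to centre, 22 mm clear between caps. The top is 78 mm above the bench when the key is up, about 74 mm when latched down, 67 mm at its stop.
- key_3_top (a point): centre of the top face of key 3 (third from the left), moving with the key. Cap 30 x 30 mm; keys 52 mm apart centre to centre, 22 mm clear between caps. The top is 78 mm above the bench when the key is up, about 74 mm when latched down, 67 mm at its stop.
- key_4_top (a point): centre of the top face of key 4 (right end), moving with the key. Cap 30 x 30 mm; keys 52 mm apart centre to centre, 22 mm clear between caps. The top is 78 mm above the bench when the key is up, about 74 mm when latched down, 67 mm at its stop.
- key_1 (a joint): how far key 1 is down (m): 0 up, about 0.004 latched, 0.011 at its stop. Any one key is latched at the start. A raised key moves from 3 N, 0.5 N more per mm (8.5 N at the stop) and comes up when let go. The latched one feels hard up to 5 N, then gives, also 0.5 N per mm; its latch opens when it is 7.5 mm down and it comes up when let go.
- key_2 (a joint): how far key 2 is down (m): 0 up, about 0.004 latched, 0.011 at its stop. Any one key is latched at the start. A raised key moves from 3 N, 0.5 N more per mm (8.5 N at the stop) and comes up when let go. The latched one feels hard up to 5 N, then gives, also 0.5 N per mm; its latch opens when it is 7.5 mm down and it comes up when let go.
- key_3 (a joint): how far key 3 is down (m): 0 up, about 0.004 latched, 0.011 at its stop. Any one key is latched at the start. A raised key moves from 3 N, 0.5 N more per mm (8.5 N at the stop) and comes up when let go. The latched one feels hard up to 5 N, then gives, also 0.5 N per mm; its latch opens when it is 7.5 mm down and it comes up when let go.
- key_4 (a joint): how far key 4 is down (m): 0 up, about 0.004 latched, 0.011 at its stop. Any one key is latched at the start. A raised key moves from 3 N, 0.5 N more per mm (8.5 N at the stop) and comes up when let go. The latched one feels hard up to 5 N, then gives, also 0.5 N per mm; its latch opens when it is 7.5 mm down and it comes up when let go.
- screwdriver: loose screwdriver with a red handle, 187 mm long, 28 mm high, lying on the bench in front of the box; bystander; origin under its middle
- cutter: loose small pliers with yellow grips, 107 mm long, 11 mm high, lying behind the box; bystander; origin under its middle
- heatsink: loose black finned heat sink, 28 x 34 x 22 mm, at the right end of the box; bystander; origin at the centre of its underside

How it is judged:
By the outcome, as a careful person would: the job done as asked, in the order asked, and still so for the second after the job is handed in, with the robot touching nothing.
It also fails if it takes over 45 s, if anything falls off the work surface, if the arm or the gripper's body presses on something with over 40 N, if the wrist force passes 120 N, or if a joint passes its speed limit or range.

### The arm

A 7-joint arm with a two-finger parallel gripper is mounted at the origin on a cart in front of the work surface, level with it; the furniture and walls round the work are solid. World frame = base frame: x ahead of the robot, y to its left, z up, the work surface at z = 0. Lengths are in m, angles in rad, forces in N, time in s.
With the tool pointing down it reaches from about 0.425 to 0.875 m from the base axis. Payload 8.4 kg.
Tool frame: the origin (TCP) lies at the very end of the fingers, on their centre line; the grasp point (between the pads) lies 19 mm behind it; z points along the fingers, y is the line along which they close (so a half turn about z gives the same grasp; the last joint's range is limited). The gripper opens to 85 mm and grips with 20 to 120 N. Pads are 22 mm wide; open, the fingers measure 114 mm over their backs; the gripper's body (76 mm by 85 mm) begins 54 mm behind the grasp point. The pads swing forward as they close: fully open they stand 13 mm farther back than shut.
Start: joints at [1.236, 0.333, 0.04, 1.465, -0.013, 1.343, -0.059], TCP at [0.152, -0.632, 0.231] pointing down, gripper open.
Joint ranges: [-2.58, 2.58], [-0.38, 2.09], [-1.3, 1.39], [0.25, 2.4], [-1.5, 4.64], [0.08, 2.09], [-2.65, 2.65]. Speed limits (rad/s): [2.22, 2.22, 2.79, 2.79, 3.14, 3.14, 3.14].

### API

Orientations are given as a unit quaternion [x, y, z, w].
In Python, from station import manip gives the robot as it stands.
- The arm moves only by the tool move_arm, never from a script. Its argument "plan" is a list that holds one entry, the list of rows, each a list of 4 numbers: the shift along the tool's x, y, z in m, then the turn about the tool's z in degrees. A call has 1 to 20 rows; each row shifts and turns the commanded pose from where the row before left it, along the tool's axes as they then stand; what a row does not reach is not made up. A row lasts 1/10 s, in which the tool goes at most 50 mm and 8.59 degrees, less where a joint would pass 70% of its speed; a pose out of reach is approached as far as the arm can. A call with a gripper value outside its range is refused whole. "jaw" is the gripper command: -1 is fully open, 1 is shut, values between are in proportion, set as the call begins (left out, the last holds). The fingers move at their own pace and stop on an object; "grip_force" is the grip in N (left out, the last holds). Time passes only in rows, so rows that do not move let the fingers close. It gives the time, the measured TCP pose, the force, the opening and the grip force at its end, in the units of the state.
- manip.get_obs(): the state, without advancing time (a new reading comes with each control period).
- manip.read_camera(name): name is "side" or "top"; returns a dict with "image" (420x560x3 uint8, red, green, blue), "mtx" (3x3 intrinsics, pixels), "extrinsics" (4x4, takes a point from world to camera coordinates). Camera axes: x right, y up, looking along -z (the intrinsics and any distortion apply to the point x, -y, -z); pixel columns grow to the right and rows downward; lengths in m; the calibration is good to about 2 mm. A picture is of the moment at which its call begins. There is no depth.
- manip.sign_off(): hands the job in; it is judged then, once.
The state is a dict: "time": time; "qpos": joint angles; "joint_vel": joint speeds; "effort": joint torques, N m; "eef_pos": TCP position; "tool_rot": TCP orientation; "wrist_force": force on the tool from outside, world axes, zero at the start; "ft_torque": the same for the moment, N m; "grip_width": finger opening in m; "grasp_force": force on a finger pad.
Only numpy, scipy, OpenCV 4.12 (cv2) and the standard library are available. Lean on these libraries where they do the work, as an engineer would, in place of code of your own. Each camera call takes 0.05 s, during which the arm holds its last target. There are 200 camera calls.

## Working session

There is one attempt and no reset: what is moved stays moved. The work goes in short steps, Python scripts to look and compute and a tool call to move; the robot and the scene stay as the last step left them, time stands still between calls to the robot, and variables do not carry over. Pictures are saved under pics/ and viewed, at most 10 in all, crops included, and the job is handed in when it is done.

Besides the shell and the picture viewer there is one more tool, called as name([rows], argument=value, ...), one row to a line, values as JSON. move_arm: Moves the arm, as the interface text tells. Its arguments: {"type":"object","properties":{"plan":{"type":"array","items":{"type":"array","items":{"type":"array","items":{"type":"number"}}}},"jaw":{"type":"number"},"grip_force":{"type":"number"}},"required":["plan"]}

```bash
mkdir -p pics; python3 - <<'E'
from station import manip
import cv2
for n in("top","side"):
    c=manip.read_camera(n); cv2.imwrite(f"pics/{n}0.png",c["image"][:,:,::-1]); print(c["mtx"].tolist(),c["extrinsics"].round(4).tolist(),[k for k in c])
o=manip.get_obs();print(o)
E
```

```text
[[397.10947223720683, 0.0, 284.3812451341031], [0.0, 397.10947223720683, 214.23731107577174], [0.0, 0.0, 1.0]] [[-0.1097, -0.994, 0.0035, -0.0901], [0.9739, -0.1068, 0.2003, -0.557], [-0.1987, 0.0254, 0.9797, -0.8054], [0.0, 0.0, 0.0, 1.0]] ['image', 'mtx', 'extrinsics']
[[538.029381799129, 0.0, 280.5284045378462], [0.0, 538.029381799129, 201.57636266869696], [0.0, 0.0, 1.0]] [[0.9956, -0.0917, 0.0176, -0.5486], [0.0308, 0.5005, 0.8652, -0.0208], [-0.0882, -0.8609, 0.5011, -1.1367], [0.0, 0.0, 0.0, 1.0]] ['image', 'mtx', 'extrinsics']
{'time': 0.1, 'qpos': array([ 1.23582735,  0.3338269 ,  0.03988642,  1.46617432, -0.01342766,
        1.3433323 , -0.05850937]), 'joint_vel': array([-0.00092205, -0.00257386, -0.00075356, -0.00033347,  0.00058767,
       -0.00106037,  0.00117937]), 'effort': array([ 3.88365181e-03, -6.60018754e+01,  1.37015708e+00, -4.06471753e+01,
        1.69672212e-02,  9.05775261e-03,  1.87629684e-05]), 'eef_pos': array([ 0.15171254, -0.63161431,  0.23052319]), 'tool_rot': array([ 9.93061955e-01,  1.17590003e-01, -1.23887342e-04, -7.26902835e-04]), 'wrist_force': array([ 0.39465857, -1.16347301, -0.02435124]), 'ft_torque': array([-0.01703561,  0.01648045,  0.00611195]), 'grasp_force': 0.0, 'grip_width': 0.08530437992508558}
```

View pics/top0.png

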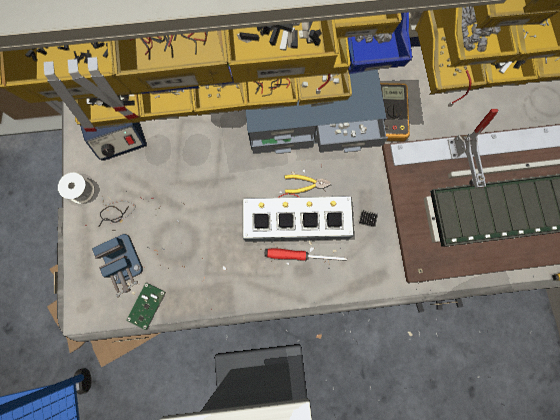

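View pics/side0.png

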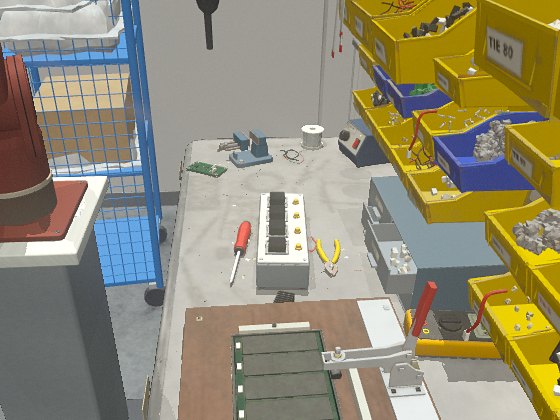

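The top view shows the keys at about (261,220), (286,220), (310,220) and (335,219), with the terminals behind them at row 204. The screwdriver is in front of the box, the pliers behind it and the heat sink at (369,218). Next I'll take a closer crop and measure from it.

```bash
python3 - <<'E'
import cv2,numpy as np
t=cv2.imread("pics/top0.png");s=cv2.imread("pics/side0.png")
a=cv2.resize(t[190:250,235:385],None,fx=5,fy=5,interpolation=cv2.INTER_CUBIC)
b=cv2.resize(s[185:305,220:350],None,fx=2.4,fy=2.4,interpolation=cv2.INTER_CUBIC)
o=np.zeros((590,750,3),np.uint8);o[:300]=a;o[300:300+b.shape[0],:b.shape[1]]=b
cv2.imwrite("pics/crop0.png",o)
hsv=cv2.cvtColor(t,cv2.COLOR_BGR2HSV)
g=cv2.cvtColor(t,cv2.COLOR_BGR2GRAY)
def blobs(m,x0,x1,y0,y1):
    z=np.zeros_like(m);z[y0:y1,x0:x1]=m[y0:y1,x0:x1]
    n,l,st,c=cv2.connectedComponentsWithStats(z)
    for i in range(1,n):
        if st[i,4]>6: print(st[i].tolist(),c[i].round(2).tolist())
blobs((g<70).astype(np.uint8)*255,245,355,208,232)
print();blobs(cv2.inRange(hsv,(12,90,60),(35,255,255)),245,352,199,210)
E
```

```text
[279, 213, 14, 15, 192] [285.5, 220.21]
[303, 213, 14, 14, 193] [309.6, 219.47]
[327, 213, 15, 14, 195] [333.77, 219.46]
[254, 214, 15, 14, 193] [261.25, 220.53]

[330, 201, 6, 5, 23] [332.78, 203.09]
[259, 203, 5, 5, 23] [261.0, 204.83]
[283, 202, 5, 5, 22] [285.09, 204.09]
[307, 202, 5, 5, 21] [309.0, 203.62]
```

View pics/crop0.png

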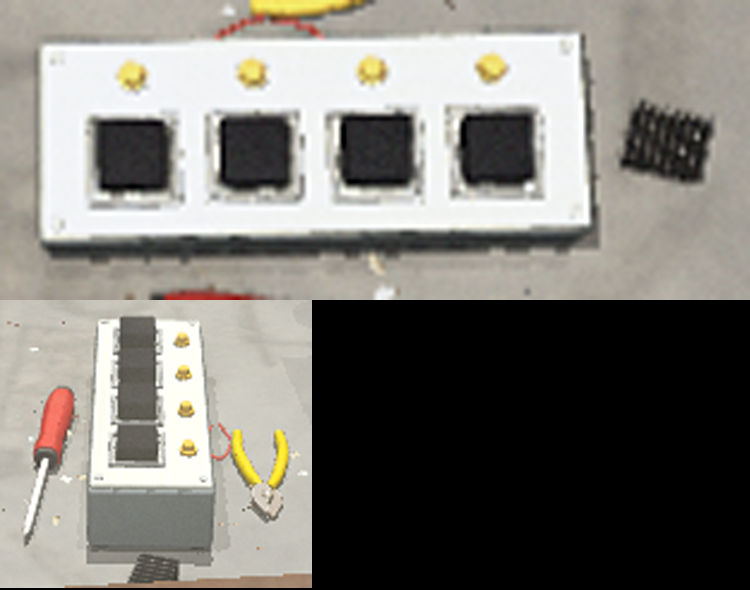

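The crop shows four black caps with their brass terminals behind them. The box is turned only slightly. I'll fit its pose from the blobs.

```bash
cat > h.py <<'E'
import numpy as np
from station import manip
from scipy.optimize import least_squares
from scipy.spatial.transform import Rotation as R
def proj(P,K,E):
    c=P@E[:3,:3].T+E[:3,3]; q=(c*[1,-1,-1])@K.T; return q[:,:2]/q[:,2:]
Y=[.078,.026,-.026,-.078]
def loc(x,z): return np.array([[x,y,z] for y in Y])
def world(p,L):
    c,s=np.cos(p[2]),np.sin(p[2]); return np.c_[p[0]+c*L[:,0]-s*L[:,1],p[1]+s*L[:,0]+c*L[:,1],L[:,2]]
def state():
    o=manip.get_obs(); r=R.from_quat(o["tool_rot"]).as_matrix(); print(o["time"],o["eef_pos"].round(4),o["wrist_force"].round(2),"\n",r.round(4).tolist(),o["grip_width"]); return o,r
E
python3 - <<'E'
from h import *
c=manip.read_camera("top");K,E=c["mtx"],c["extrinsics"]
L=np.r_[loc(-.010,.076),loc(.027,.066)]
uv=np.array([[261.25,220.53],[285.5,220.21],[309.6,219.47],[333.77,219.46],[261,204.83],[285.09,204.09],[309,203.62],[332.78,203.09]])
f=lambda p:(proj(world(p,L),K,E)-uv).ravel()
s=least_squares(f,[.6,-.1,0]);p=s.x;print(p,np.degrees(p[2]));print(s.fun.reshape(-1,2).round(2))
K4=world(p,loc(-.01,.078));print(K4.round(4))
np.save("p.npy",p)
# side check
c=manip.read_camera("side");print(proj(np.r_[K4,world(p,loc(.027,.068))],c["mtx"],c["extrinsics"]).round(1))
o,r=state()
for k in K4: print((r.T@(k-o["eef_pos"])).round(4))
E
```

```text
[ 0.53465761 -0.17728706 -0.08914315] -5.1075263366635655
[[-0.57  0.1 ]
 [-0.21 -0.07]
 [ 0.27  0.19]
 [ 0.66 -0.29]
 [-0.21 -0.21]
 [-0.19  0.06]
 [-0.01  0.06]
 [ 0.27  0.12]]
[[ 0.5316 -0.0987  0.078 ]
 [ 0.527  -0.1505  0.078 ]
 [ 0.5224 -0.2023  0.078 ]
 [ 0.5178 -0.2541  0.078 ]]
[[276.  194.7]
 [275.9 208.2]
 [275.8 222.9]
 [275.6 239.2]
 [294.6 199.3]
 [295.3 213. ]
 [296.1 227.9]
 [296.9 244.2]]
0.2 [ 0.1518 -0.6317  0.2308] [ 0.17  0.02 -0.81] 
 [[0.9723, 0.2336, -0.0003], [0.2336, -0.9723, 0.0009], [-0.0, -0.001, -1.0]] 0.08536417625449262
[ 0.4939 -0.4294  0.1532]
[ 0.4773 -0.3801  0.1531]
[ 0.4607 -0.3308  0.1531]
[ 0.4441 -0.2816  0.153 ]
```

move_arm([
  [[0, 0, 0, 6.2], [0, 0, 0, 6.2], [0, 0, 0, 6.2]],
], jaw=1)

```text
time: 0.5
eef_pos: [0.1518, -0.6319, 0.231]
tool_rot: [0.999, -0.047, -0.0, -0.0]
wrist_force: [-0.4, -0.4, 0.9]
grip_width: 0.0444
grasp_force: 0.0
```

move_arm([
  [[0.0166, -0.0282, 0, 0], [0.0166, -0.0282, 0, 0], [0.0166, -0.0282, 0, 0], [0.0166, -0.0282, 0, 0], [0.0166, -0.0282, 0, 0], [0.0166, -0.0282, 0, 0], [0.0166, -0.0282, 0, 0], [0.0166, -0.0282, 0, 0], [0.0166, -0.0282, 0, 0], [0.0166, -0.0282, 0, 0], [0.0166, -0.0282, 0, 0], [0.0166, -0.0282, 0, 0], [0.0166, -0.0282, 0, 0], [0.0166, -0.0282, 0, 0], [0.0166, -0.0282, 0, 0], [0.0166, -0.0282, 0, 0], [0.0166, -0.0282, 0, 0], [0.0166, -0.0282, 0, 0], [0.0166, -0.0282, 0, 0], [0.0166, -0.0282, 0, 0]],
])

```text
time: 2.5
eef_pos: [0.5331, -0.0986, 0.2313]
tool_rot: [0.999, -0.045, 0.0, 0.0]
wrist_force: [-0.7, 0.8, -0.7]
grip_width: -0.0
grasp_force: 0.0
```

```bash
python3 - <<'E'
from h import *
o,r=state()
for k in world(np.load("p.npy"),loc(-.01,.078)): print((r.T@(k+[.001,-.001,0]-o["eef_pos"])).round(4))
E
```

```text
2.5 [ 0.5331 -0.0986  0.2313] [-0.72  0.84 -0.69] 
 [[0.996, -0.089, 0.0], [-0.089, -0.996, -0.0001], [0.0, 0.0001, -1.0]] -2.971307790404171e-05
[-0.0004  0.0011  0.1533]
[-0.0004  0.0531  0.1533]
[-0.0004  0.1051  0.1533]
[-0.0004  0.1571  0.1533]
```

move_arm([
  [[0, 0.001, 0.035, 0], [0, 0, 0.035, 0], [0, 0, 0.035, 0], [0, 0, 0.026, 0], [0, 0, 0, 0], [0, 0, 0, 0]],
])

```text
time: 3.1
eef_pos: [0.5326, -0.1006, 0.1009]
tool_rot: [0.999, -0.044, -0.0, -0.0]
wrist_force: [-0.1, 0.1, -0.3]
grip_width: 0.0001
grasp_force: 0.0
```

```bash
python3 - <<'E'
from h import *
import cv2
o,r=state()
a=manip.read_camera("top")["image"][140:260,220:380,::-1];b=manip.read_camera("side")["image"][130:290,200:360,::-1]
a=cv2.resize(a,None,fx=2.5,fy=2.5);b=cv2.resize(b,None,fx=2.5,fy=2.5)
o=np.zeros((400,800,3),np.uint8);o[:300,:400]=a;o[:,400:]=b;cv2.imwrite("pics/c1.png",o)
E
```

```text
3.1 [ 0.5326 -0.1006  0.1009] [-0.07  0.07 -0.35] 
 [[0.9961, -0.0887, -0.0003], [-0.0887, -0.9961, 0.0003], [-0.0003, -0.0003, -1.0]] 5.613449534139146e-05
```

View pics/c1.png

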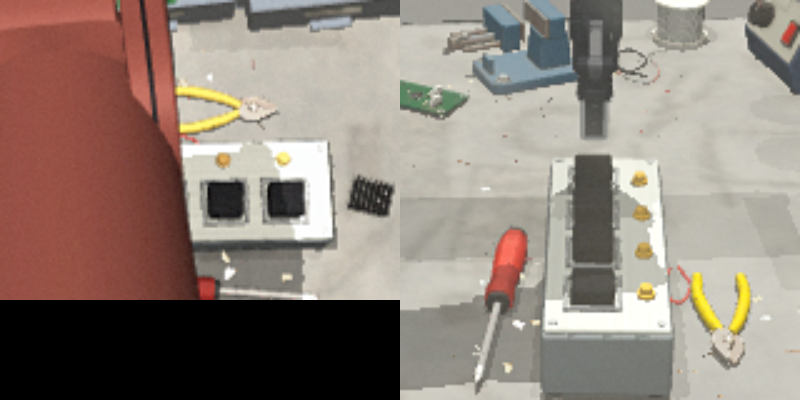

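In the side view the fingertip (594,135) lines up with the key column (594,160), and the bystanders haven't moved. I'll start tapping.

move_arm([
  [[0, 0, 0.01, 0], [0, 0, 0.008, 0], [0, 0, 0.003, 0], [0, 0, 0.002, 0], [0, 0, 0.001, 0], [0, 0, 0.001, 0], [0, 0, 0, 0]],
])

```text
time: 3.9
eef_pos: [0.5324, -0.1007, 0.0754]
tool_rot: [0.999, -0.044, -0.0, 0.0]
wrist_force: [-3.1, 0.8, 4.3]
grip_width: -0.0001
grasp_force: 2.0
```

Key 1 reads 4.3 N at 2.6 mm down, which matches a raised key. Lifting off and moving to key 2.

move_arm([
  [[0, 0, -0.005, 0], [0, 0, -0.015, 0], [0, 0, 0, 0], [0, 0.026, 0, 0], [0, 0.026, 0, 0], [0, 0, 0, 0], [0, 0, 0.01, 0], [0, 0, 0.005, 0], [0, 0, 0.002, 0], [0, 0, 0.001, 0], [0, 0, 0.001, 0], [0, 0, 0.001, 0], [0, 0, 0, 0]],
])

```text
time: 5.2
eef_pos: [0.5281, -0.1519, 0.0755]
tool_rot: [0.999, -0.044, 0.0, -0.0]
wrist_force: [-0.8, 2.6, 3.7]
grip_width: -0.0001
grasp_force: 2.0
```

Key 2 reads 3.7 N at the same height, so it is raised too. On to key 3.

move_arm([
  [[0, 0, -0.005, 0], [0, 0, -0.015, 0], [0, 0, 0, 0], [0, 0.026, 0, 0], [0, 0.026, 0, 0], [0, 0, 0, 0], [0, 0, 0.01, 0], [0, 0, 0.005, 0], [0, 0, 0.002, 0], [0, 0, 0.001, 0], [0, 0, 0.001, 0], [0, 0, 0.001, 0], [0, 0, 0, 0]],
])

```text
time: 6.5
eef_pos: [0.5235, -0.2037, 0.0754]
tool_rot: [0.999, -0.044, 0.0, -0.0]
wrist_force: [-1.7, 4.0, 4.1]
grip_width: -0.0003
grasp_force: 2.0
```

Key 3 reads 4.1 N, also raised. On to key 4.

move_arm([
  [[0, 0, -0.005, 0], [0, 0, -0.015, 0], [0, 0, 0, 0], [0, 0.026, 0, 0], [0, 0.026, 0, 0], [0, 0, 0, 0], [0, 0, 0.01, 0], [0, 0, 0.005, 0], [0, 0, 0.002, 0], [0, 0, 0.001, 0], [0, 0, 0.001, 0], [0, 0, 0.001, 0], [0, 0, 0, 0]],
])

```text
time: 7.8
eef_pos: [0.5187, -0.256, 0.0754]
tool_rot: [0.999, -0.044, 0.0, -0.0]
wrist_force: [-0.8, 1.2, 0.9]
grip_width: -0.0004
grasp_force: 0.0
```

Nothing touches at 75.4 mm, so key 4 should be the latched one at about 74 mm. I'll creep down until it touches.

move_arm([
  [[0, 0, 0.0005, 0], [0, 0, 0.0005, 0], [0, 0, 0, 0]],
])

```text
time: 8.1
eef_pos: [0.5186, -0.2561, 0.0743]
tool_rot: [0.999, -0.044, -0.0, -0.0]
wrist_force: [-0.1, 0.7, -0.3]
grip_width: 0.0001
grasp_force: 0.0
```

move_arm([
  [[0, 0, 0.0004, 0], [0, 0, 0, 0]],
])

```text
time: 8.3
eef_pos: [0.5187, -0.2561, 0.0742]
tool_rot: [0.999, -0.044, 0.0, 0.0]
wrist_force: [-0.5, 1.0, 3.5]
grip_width: -0.0
grasp_force: 1.9
```

Key 4 is hard at 74.2 mm with 3.5 N, so it is the latched key. I'll lift off, then press it to its stop.

move_arm([
  [[0, 0, -0.005, 0], [0, 0, -0.01, 0], [0, 0, 0, 0], [0, 0, 0, 0]],
])

```text
time: 8.7
eef_pos: [0.519, -0.2562, 0.0895]
tool_rot: [0.999, -0.044, 0.0, 0.0]
wrist_force: [0.3, -0.6, 0.4]
grip_width: -0.0003
grasp_force: 0.0
```

move_arm([
  [[0, 0, 0.01, 0], [0, 0, 0.004, 0], [0, 0, 0.002, 0], [0, 0, 0.002, 0], [0, 0, 0.002, 0], [0, 0, 0.001, 0], [0, 0, 0.001, 0], [0, 0, 0, 0]],
])

```text
time: 9.5
eef_pos: [0.5181, -0.2559, 0.0671]
tool_rot: [0.999, -0.044, -0.001, -0.0]
wrist_force: [-5.8, 2.2, 10.2]
grip_width: 0.0003
grasp_force: 5.1
```

move_arm([
  [[0, 0, 0.0006, 0], [0, 0, 0, 0]],
])

```text
time: 9.7
eef_pos: [0.5182, -0.256, 0.0671]
tool_rot: [0.999, -0.044, -0.001, 0.0]
wrist_force: [-7.5, 1.8, 15.3]
grip_width: -0.0002
grasp_force: 7.7
```

The key is on its stop: 15 N with no further travel. Now I'll let go and back well away so the cameras can see the box.

move_arm([
  [[0, 0, -0.005, 0], [0, 0, -0.01, 0], [0, 0, -0.035, 0], [0, 0, -0.035, 0], [0, 0, -0.035, 0], [0, 0, -0.03, 0], [-0.03, 0.02, 0, 0], [-0.03, 0.03, 0, 0], [-0.03, 0.03, 0, 0], [-0.03, 0.03, 0, 0], [-0.03, 0.03, 0, 0], [-0.03, 0.03, 0, 0], [-0.02, 0.03, 0, 0], [-0.02, 0.03, 0, 0], [0, 0.03, 0, 0], [0, 0.03, 0, 0], [0, 0.03, 0, 0], [0, 0, 0, 0]],
])

```text
time: 11.5
eef_pos: [0.2692, -0.5583, 0.2153]
tool_rot: [0.999, -0.046, -0.001, 0.0]
wrist_force: [-0.6, 0.0, -0.9]
grip_width: 0.0003
grasp_force: 0.0
```

```bash
python3 - <<'E'
from h import *
import cv2
o,r=state()
c=manip.read_camera("side")["image"][:,:,::-1]
cv2.imwrite("pics/side2.png",c)
p=cv2.imread("pics/side0.png")
q=np.hstack([cv2.resize(i[185:305,220:350],None,fx=3,fy=3,interpolation=cv2.INTER_CUBIC) for i in (p,c)])
t=cv2.resize(manip.read_camera("top")["image"][180:260,230:390,::-1],None,fx=2.4,fy=2.4)
z=np.zeros((560,780,3),np.uint8);z[:360]=q;z[360:552,:384]=t;cv2.imwrite("pics/c2.png",z)
E
```

```text
11.5 [ 0.2692 -0.5583  0.2153] [-0.62  0.03 -0.89] 
 [[0.9957, -0.0923, -0.0012], [-0.0923, -0.9957, -0.0], [-0.0012, 0.0001, -1.0]] 0.000285879206042742
```

View pics/c2.png

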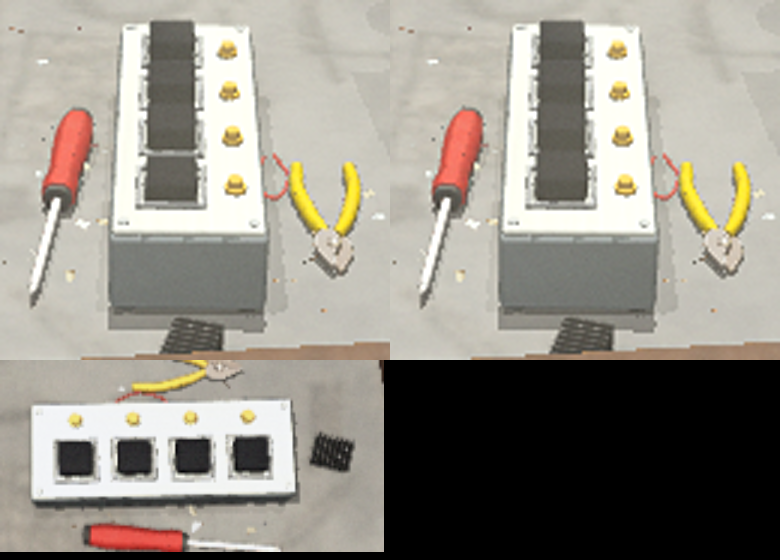

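Before the press (left), key 4 sat low at (172,178). Now (right, at (562,175)) its cap is level with the others. The screwdriver, pliers and heat sink haven't moved.

```bash
python3 -c "
from station import manip
print(manip.sign_off())"
```

```text
the job is handed in; nothing more can be done
None
```

The latched key was key 4 (right end): I tapped all four lightly from left to right, pressed key 4 to its stop and let go. All four keys now stand up, nothing else on the bench moved, and the job is handed in at about 11.6 s.

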